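# Label a spice jar on the jar labeller

### The arm

A 6-joint arm with a two-finger parallel gripper is mounted at the origin on a cart in front of the work surface, level with it; the furniture and walls round the work are solid. World frame = base frame: x ahead of the robot, y to its left, z up, the work surface at z = 0. Lengths are in m, angles in rad, forces in N, time in s.
With the tool pointing down it reaches from about 0.35 to 1 m from the base axis. Payload 7.1 kg.
Tool frame: the origin (TCP) lies on the front face of the gripper's body, between the roots of the fingers; the fingertips stand 73 mm ahead of it and the grasp point (between the pads) lies 54 mm ahead of it; z points along the fingers, x is the direction in which the jaws open and shut, and the axes are right-handed (so a half turn about z gives the same grasp; the last joint's range is limited). The gripper opens to 85 mm and grips with 20 to 120 N. Pads are 22 mm wide; open, the fingers measure 114 mm over their backs; the gripper's body (76 mm by 85 mm) begins 54 mm behind the grasp point. The pads swing forward as they close: fully open they stand 13 mm farther back than shut.
Start: joints at [-1.172, 0.423, 1.63, -0, 1.089, -0.019], TCP at [0.254, -0.571, 0.304] pointing down, gripper open.
Joint ranges: [-3, 3], [-0.9, 2.11], [0.09, 2.58], [-1.31, 4.45], [0.11, 2.69], [-2.54, 2.54]. Speed limits (rad/s): [2.39, 2.39, 3.01, 3.14, 3.14, 3.14].

### API

Orientations are given as a unit quaternion [x, y, z, w].
In Python, from rig import bot gives the robot as it stands. The module is installed in compiled form; this text tells all that it offers.
- The arm moves only by the shell command python3 -m inch 'ROWS' [FORCE]. ROWS is JSON, a list of rows, each a list of 7 numbers: the turn, a rotation vector about the tool's x, y, z in degrees, then the shift along the tool's x, y, z in mm, then the finger opening in mm, from 0 to 85.4. In form: [[wx, wy, wz, tx, ty, tz, jaw], ...]. A call has 1 to 8 rows; each row shifts and turns the commanded pose from where the row before left it, along the tool's axes as they then stand; what a row does not reach is not made up. A row lasts 1/12 s, in which the tool goes at most 41.7 mm and 7.16 degrees, less where a joint would pass 70% of its speed; a pose out of reach is approached as far as the arm can. A call with a gripper value outside its range is refused whole. The fingers move at their own pace and stop on an object; FORCE is the grip in N (left out, the last holds). Time passes only in rows, so rows that do not move let the fingers close. It gives the time, the measured TCP pose, the force and the opening at its end, in the units of the state.
- bot.state(): the state, without advancing time (a new reading comes with each control period).
- bot.grab_frame(name): name is "side" or "top" or "wrist"; returns (picture, depth): 420x560x3 uint8, red, green, blue; 420x560 float32, m along the optical axis (not along the pixel's ray), 0 where there is no reading.
- bot.camera_params(name): a dict with "mtx" (3x3 intrinsics, pixels), "k1" (the pictures are not rectified: a ray, as slopes to the right and down, at radius r is drawn at 1 + k1 r^2 times it, then the intrinsics apply), "pose" (4x4, takes a point from camera to world coordinates); the wrist camera has in their place "tool_from_camera" (4x4, takes a point from camera to tool coordinates, whose origin is the TCP and whose axes are the tool frame's). Camera axes: x right, y up, looking along -z (the intrinsics and any distortion apply to the point x, -y, -z); pixel columns grow to the right and rows downward; lengths in m; the calibration is good to about 2 mm. A picture is of the moment at which its call begins: read the wrist's pose just before it. camera_params takes no time and is no camera call.
- bot.job_done(): hands the job in, once; it reports no verdict.
The state is a dict: "clock": time; "qpos": joint angles; "joint_velocities": joint speeds; "joint_torque": joint torques, N m; "position": TCP position; "tool_rot": TCP orientation; "contact_force": force on the tool from outside, world axes, zero at the start; "ft_torque": the same for the moment, N m; "width": finger opening in m.
Only numpy, scipy, OpenCV 4.12 (cv2) and the standard library are available. Lean on these libraries where they do the work, as an engineer would, in place of code of your own. Each camera call takes 0.05 s, during which the arm holds its last target.

### The job

Stand the spice jar upright in the one cup of the labeller that matches its diameter, setting it down gently, and let go of it. Then press the labeller's sloping button to its halfway stop and pause there for a good second while the label feeds, then press it on fully down to print, and let it spring back up. Leave the jar in its cup and the other things where they stand.

Things in the scene. Friction and masses are not known exactly. Their poses are not given: they have to be found in the camera images.
- jar_centre (a point): centre, half-way up, of the loose spice jar: an upright round glass jar with a green screw cap, 46 mm in diameter, 106 mm tall (so this point is 53 mm above its foot), 0.11 kg; z points up through its cap. It stands right of the labeller beside a salt shaker and a dropper bottle; which of the three is where changes.
- labeller: white jar labeller, fixed. Origin on the worktop; x points to its back, y to its left as the robot sees it. A low deck (top 20 mm above the worktop) carries three cups side by side at y = -160, -65 and 30 mm, x = 0; which cup is where changes. Its console, y = 112 to 228 mm, stands at the left and 70 mm farther back: a face sloping at 40 degrees, looking up and towards the robot, with the button in it.
- hood_edge (a point): middle of the lower front edge of the labeller's hood, 272 mm above the worktop; x to the back. The hood is 115 mm wide, 56 mm high and reaches back over the button to a column whose front is 80 mm behind this point. The edge stands right over the button, which therefore cannot be reached from straight above, only along its own sloping axis.
- small_cup_mouth (a point): centre of the mouth of the cup with a 40 mm bore; each cup is a grey fixed square block, 86 x 86 x 30 mm, on the deck, with a round bore open at the top; all three bores are 25 mm deep, mouths 50 mm and bore floors 25 mm above the worktop; z up
- middle_cup_mouth (a point): centre of the mouth of the cup with a 51 mm bore, the one that fits the jar (the same block, bore 25 mm deep); z up. When the jar stands in it, the jar's centre is 28 mm above this point.
- large_cup_mouth (a point): centre of the mouth of the cup with a 69 mm bore (the same block, bore 25 mm deep); z up
- button_top (a point): centre of the top of the labeller's round grey button, 36 mm in diameter, standing 18 mm proud of the round plate round it; moves with the button. Its z axis points out of the button, along its travel (40 degrees from vertical, leaning towards the robot); press along -z. Its y axis is level, along the labeller's y.
- first_stage (a joint): first stage of the button, 0 (up) to 0.006 m (at the halfway stop), a soft spring: 1.5 N to start, 3 N at the halfway stop. It springs back.
- second_stage (a joint): second stage of the button, 0 (not yet begun) to 0.006 m (fully down, 12 mm of travel in all), a stiff spring: the button stands still at the halfway stop until the push exceeds about 9 N; 12 N brings it fully down, against a hard stop. It springs back.
- salt_centre (a point): centre, half-way up, of a loose salt shaker (clear, grey top, 44 mm in diameter, 90 mm tall): to be left alone
- dropper_centre (a point): centre, half-way up, of a loose brown dropper bottle with a black teat (33 mm in diameter, 102 mm tall): to be left alone
- spice_0: the spice jar itself (see jar_centre), origin at the centre of its foot
Not all that is in view belongs to the job. What is shaped like the spice_0 but blue or purple is not meant.

How it is judged:
On the way, in this order (a step that is already met when the one before it is completed fails the run):
1. the jar stands upright in the matching cup, down on its floor, let go (horizontal distance between jar_centre and middle_cup_mouth below 0.007 m and z of jar_centre in the frame of middle_cup_mouth below 0.033 m and angle between jar_centre's own z axis and vertical below 0.14 rad and contact force between the fingers and spice_0 below 0.1 N), for 0.3 s.
2. the button is held at its halfway stop for 0.7 s (first stage in by more than 4.5 mm, second stage by less than 1.5 mm) (value of joint first_stage above 0.0045 m and value of joint second_stage below 0.0015 m), for 0.7 s.
3. the button is pressed fully down (second stage in by more than 4.5 mm) (value of joint second_stage above 0.0045 m), for 0.05 s.
At the end, for the whole second after the job is handed in: the jar stands at rest and upright (within 8 degrees) in the 51 mm cup, down on its floor (within 5 mm) and within 7 mm of its axis; the button is fully up again (both stages within 1.5 mm) (horizontal distance between jar_centre and middle_cup_mouth below 0.007 m and z of jar_centre in the frame of middle_cup_mouth below 0.033 m and angle between jar_centre's own z axis and vertical below 0.14 rad and linear speed of spice_0 below 0.02 m/s and value of joint each of first_stage, second_stage below 0.0015 m); the robot touches nothing.
It fails at once if the button is pressed past its halfway stop while the jar is not in the matching cup (value of joint second_stage above 0.003 m and horizontal distance between jar_centre and middle_cup_mouth above 0.012 m).
It fails at once if the jar is dropped (moves faster than 0.6 m/s, as after a fall of about 20 mm, with no finger touching it) (contact force between the fingers and spice_0 below 0.05 N and linear speed of spice_0 above 0.6 m/s).
It fails at once if the salt shaker is knocked over or pushed more than 40 mm (distance of salt_centre from where it was at the start of the episode above 0.04 m).
It fails at once if the dropper bottle is knocked over or pushed more than 40 mm (distance of dropper_centre from where it was at the start of the episode above 0.04 m).
It also fails if it takes over 51 s, if anything falls off the work surface, if the arm or the gripper's body presses on something with over 40 N, if the wrist force passes 120 N, or if a joint passes its speed limit or range.

## Working session

There is one attempt and no reset: what is moved stays moved. The work goes in short steps, Python scripts to look and compute and a shell command to move; the robot and the scene stay as the last step left them, time stands still between calls to the robot, and variables do not carry over. Pictures are saved under pics/ and viewed, and the job is handed in when it is done.

```bash
mkdir -p pics; cat > h.py <<'E'
import numpy as np, cv2, json
from rig import bot
from scipy.spatial.transform import Rotation as R
def grab(name,fn):
    s=bot.state(); im,d=bot.grab_frame(name)
    cv2.imwrite('pics/'+fn+'.png',im[:,:,::-1]); np.savez('pics/'+fn+'.npz',im=im,d=d,p=s['position'],q=s['tool_rot'])
    return im,d,s
def pose(name,s):
    c=bot.camera_params(name)
    if 'pose' in c: return np.array(c['pose'])
    T=np.eye(4);T[:3,:3]=R.from_quat(s['q'] if 'q' in s else s['tool_rot']).as_matrix();T[:3,3]=s['p'] if 'p' in s else s['position']
    return T@np.array(c['tool_from_camera'])
def cloud(name,d,s):
    c=bot.camera_params(name);K=np.array(c['mtx']);k1=c['k1']
    v,u=np.mgrid[:d.shape[0],:d.shape[1]]
    pts=np.stack([u,v],-1).reshape(-1,1,2).astype(float)
    n=cv2.undistortPoints(pts,K,np.array([k1,0,0,0.])).reshape(d.shape+(2,))
    P=np.stack([n[...,0]*d,-n[...,1]*d,-d,np.ones_like(d)],-1)
    W=(P@pose(name,s).T)[...,:3]; W[d<=0]=np.nan
    return W
def load(fn):
    z=np.load('pics/'+fn+'.npz'); return z['im'],z['d'],{'p':z['p'],'q':z['q']}
E
python3 - <<'E'
from h import *
for n in ['side','top','wrist']: 
    grab(n,n+'0')
    print(n,bot.camera_params(n))
print(bot.state())
E
```

```text
side {'mtx': array([[471.89646029,   0.        , 278.41317942],
       [  0.        , 471.89646029, 211.5232562 ],
       [  0.        ,   0.        ,   1.        ]]), 'k1': 0.026193952491742764, 'pose': array([[-0.85186594,  0.3500128 , -0.38963503,  0.08092817],
       [-0.52375297, -0.56544678,  0.63714423,  0.60026603],
       [ 0.00269077,  0.74683397,  0.6650051 ,  0.87164854],
       [ 0.        ,  0.        ,  0.        ,  1.        ]])}
top {'mtx': array([[465.73972578,   0.        , 272.22483706],
       [  0.        , 465.73972578, 211.36728608],
       [  0.        ,   0.        ,   1.        ]]), 'k1': -0.09019324263564807, 'pose': array([[-0.004238  ,  0.98956445, -0.1440286 ,  0.33236901],
       [-0.99995527, -0.00541155, -0.00775728, -0.05731658],
       [-0.00845575,  0.14398928,  0.98954312,  1.24638401],
       [ 0.        ,  0.        ,  0.        ,  1.        ]])}
wrist {'mtx': array([[309.1939726 ,   0.        , 281.38784928],
       [  0.        , 309.1939726 , 211.22183466],
       [  0.        ,   0.        ,   1.        ]]), 'k1': 0.013130822912996902, 'too
[... 348 characters left out ...]
0e+00]])}
{'clock': 0.15, 'qpos': array([-1.17201390e+00,  4.23712128e-01,  1.63046502e+00,  1.69354741e-05,
        1.08860380e+00, -1.90014892e-02]), 'joint_velocities': array([ 0.00068533, -0.00047782, -0.00156874, -0.00047572, -0.00054985,
       -0.00056002]), 'joint_torque': array([-3.44997306e-04, -5.57771409e+01, -2.82017559e+01,  9.10106507e-06,
        4.78680406e-03, -2.29943015e-05]), 'position': array([ 0.25348775, -0.57094055,  0.3033144 ]), 'tool_rot': array([ 8.38369934e-01, -5.45101367e-01, -4.87665569e-04, -3.39483050e-04]), 'contact_force': array([0.55423004, 0.31458264, 0.11675872]), 'ft_torque': array([ 0.06735124,  0.03344915, -0.00730748]), 'width': 0.0855485249348525}
```

View pics/top0.png

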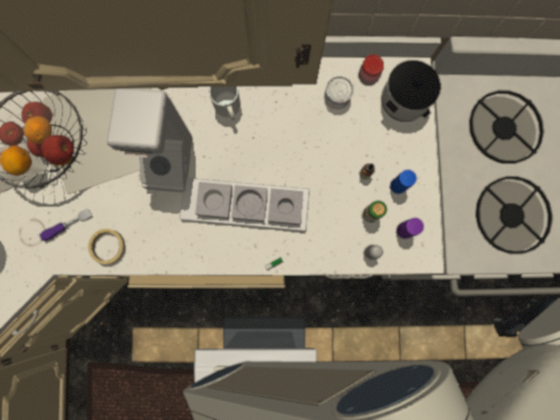

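View pics/side0.png

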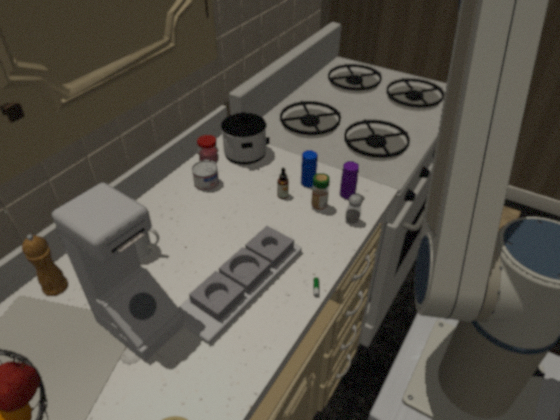

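View pics/wrist0.png

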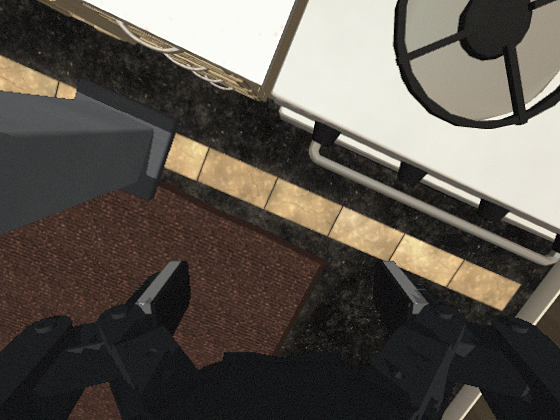

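```bash
python3 - <<'E'
from h import *
im,d,s=load('top0')
cv2.imwrite('pics/topz.png',cv2.resize(im[130:270,125:325,::-1],None,fx=4,fy=4,interpolation=cv2.INTER_CUBIC))
W=cloud('top',d,s); np.save('pics/Wt.npy',W)
im2,d2,s2=load('side0'); W2=cloud('side',d2,s2); np.save('pics/Ws.npy',W2)
cv2.imwrite('pics/sidez.png',cv2.resize(im2[180:360,50:310,::-1],None,fx=3,fy=3,interpolation=cv2.INTER_CUBIC))
def px(W,u,v): return np.round(np.nanmedian(W[v-1:v+2,u-1:u+2].reshape(-1,3),0),4)
for n,u,v in [('table',330,170),('jar',376,209),('salt',373,251),('drop',367,170),('blue',406,179),('purple',413,226),('cupL',214,200),('cupM',250,205),('cupR',286,206),('block',232,203),('btn',160,165),('hood',138,120)]: print(n,px(W,u,v))
for n,u,v in [('jar',321,181),('cupL',216,297),('cupM',244,272),('cupR',270,243),('btn',143,306)]: print(n,px(W2,u,v))
# object tops clouds
for nm,(zlo,zhi),(x0,x1,y0,y1) in [('jar',(0.095,0.13),(.3,.5,-.35,-.2))]: pass
for WW,nm in ((W,'t'),(W2,'s')):
  P=WW.reshape(-1,3); 
  for zlo in (0.02,0.05,0.08,0.095):
    m=(P[:,2]>zlo)&(P[:,2]<.14)&(P[:,0]>.2)&(P[:,0]<.65)&(P[:,1]<-.2)&(P[:,1]>-.45)
    Q=P[m]; 
    lab=np.full(len(Q),-1)
    # simple cluster
    from scipy.cluster.hierarchy import fclusterdata
    if len(Q)<3: continue
    l=fclusterdata(Q[:,:2],.012,criterion='distance',method='single')
    for i in set(l):
      q=Q[l==i]
      if len(q)>5: print(nm,zlo,len(q),np.round(q.min(0),3),np.round(q.max(0),3),np.round((q.min(0)+q.max(0))/2,4))
E
```

```text
table [ 6.271e-01 -2.065e-01  6.000e-04]
jar [ 0.5031 -0.3053  0.1046]
salt [ 0.4002 -0.2988  0.087 ]
drop [ 0.6095 -0.2928  0.0749]
blue [ 0.5784 -0.3847  0.1072]
purple [ 0.4597 -0.3967  0.107 ]
cupL [0.5422 0.1073 0.0232]
cupM [0.5278 0.0112 0.0255]
cupR [ 0.5239 -0.0843  0.0247]
block [0.5326 0.0599 0.021 ]
btn [0.6172 0.2336 0.1124]
hood [0.6598 0.2291 0.3266]
jar [ 0.4979 -0.2947  0.106 ]
cupL [0.5448 0.1079 0.027 ]
cupM [0.5333 0.0144 0.0253]
cupR [ 0.5316 -0.0969  0.0269]
btn [0.6104 0.2496 0.1064]
t 0.02 427 [ 0.559 -0.412  0.02 ] [ 0.605 -0.366  0.111] [ 0.5822 -0.3891  0.0658]
t 0.02 179 [ 0.599 -0.316  0.02 ] [ 0.632 -0.282  0.105] [ 0.6157 -0.2994  0.0626]
t 0.02 255 [ 0.379 -0.323  0.021] [ 0.421 -0.285  0.093] [ 0.4004 -0.3042  0.0571]
t 0.02 414 [ 0.436 -0.423  0.021] [ 0.48  -0.378  0.112] [ 0.4582 -0.4006  0.0661]
t 0.02 391 [ 0.48  -0.332  0.02 ] [ 0.526 -0.287  0.112] [ 0.503  -0.3093  0.0661]
t 0.05 370 [ 0.559 -0.412  0.05 ] [ 0.605 -0.366  0.111] [ 0.5822 -0.3891  0.0807]
t 0.05 136 [ 0.6   -0.316  0.051] [ 0.632 -0.283  0.105] [ 0.6161 -0.2999  0.0777]
t 0.05 
[... 1868 characters left out ...]
  0.104] [ 0.616  -0.2971  0.0923]
s 0.08 80 [ 0.385 -0.318  0.08 ] [ 0.414 -0.287  0.09 ] [ 0.3996 -0.3025  0.0853]
s 0.08 216 [ 0.559 -0.413  0.08 ] [ 0.605 -0.364  0.11 ] [ 0.5821 -0.3883  0.095 ]
s 0.08 249 [ 0.481 -0.331  0.08 ] [ 0.526 -0.285  0.11 ] [ 0.5035 -0.3078  0.0951]
s 0.08 237 [ 0.437 -0.425  0.08 ] [ 0.483 -0.376  0.11 ] [ 0.46   -0.4006  0.0952]
s 0.095 12 [ 0.612 -0.303  0.096] [ 0.623 -0.293  0.104] [ 0.6172 -0.2977  0.0996]
s 0.095 159 [ 0.559 -0.413  0.095] [ 0.605 -0.365  0.11 ] [ 0.5821 -0.389   0.1025]
s 0.095 187 [ 0.481 -0.331  0.095] [ 0.526 -0.285  0.11 ] [ 0.5035 -0.3079  0.1025]
s 0.095 171 [ 0.439 -0.425  0.095] [ 0.483 -0.376  0.11 ] [ 0.4607 -0.4006  0.1028]
```

View pics/topz.png

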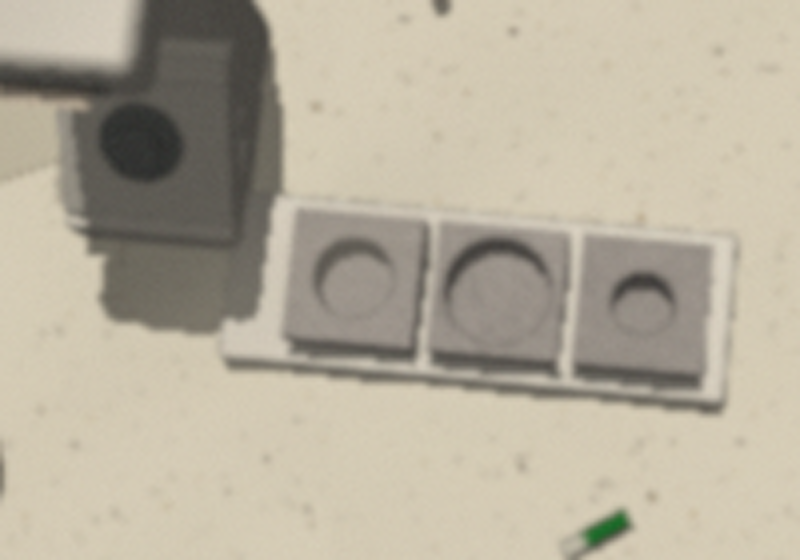

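```bash
python3 - <<'E'
from h import *
W=np.load('pics/Wt.npy');W2=np.load('pics/Ws.npy')
P=np.concatenate([W.reshape(-1,3),W2.reshape(-1,3)])
P=P[np.isfinite(P).all(1)]
# deck/cup block tops
box=(P[:,0]>.42)&(P[:,0]<.66)&(P[:,1]>-.18)&(P[:,1]<.19)
for lo,hi in((.045,.056),(.015,.025),):
    q=P[box&(P[:,2]>lo)&(P[:,2]<hi)][:,:2].astype(np.float32)
    r=cv2.minAreaRect(q); print(lo,len(q),r, cv2.boxPoints(r).round(4).tolist())
# per-view block tops rasterised
for n,w in(('t',W),('s',W2)):
    m=(w[...,2]>.046)&(w[...,2]<.056)&(w[...,0]>.42)&(w[...,0]<.66)&(w[...,1]>-.18)&(w[...,1]<.19)
    k,l,st,c=cv2.connectedComponentsWithStats(m.astype(np.uint8))
    for i in range(1,k):
        if st[i,4]>80:
            q=w[l==i]; r=cv2.minAreaRect(q[:,:2].astype(np.float32)); print(n,st[i],np.round(q[:,2].mean(),4),np.round(r[0],4),np.round(r[1],4),r[2])
# button/console plane
m=(P[:,0]>.5)&(P[:,0]<.72)&(P[:,1]>.15)&(P[:,1]<.33)&(P[:,2]>.03)&(P[:,2]<.2)
for lo in np.arange(.03,.2,.02):
    q=P[m&(P[:,2]>lo)&(P[:,2]<lo+.02)]
    if len(q): print('con',round(lo,2),len(q),q.min(0).round(3),q.max(0).round(3))
q=P[(P[:,2]>.315)&(P[:,2]<.34)&(P[:,0]>.5)&(P[:,0]<.8)&(P[:,1]>.1)&(P[:,1]<.4)]
print('hood',len(q),cv2.minAreaRect(q[:,:2].astype(np.float32)),q[:,2].mean())
E
```

```text
0.045 4649 ((0.5384570956230164, 0.03916482627391815), (0.34076136350631714, 0.14249926805496216), 72.3216552734375) [[0.4187999963760376, -0.1014999970793724], [0.5546000003814697, -0.14480000734329224], [0.6581000089645386, 0.17990000545978546], [0.5223000049591064, 0.22310000658035278]]
0.015 4121 ((0.5582410097122192, 0.021865710616111755), (0.33482393622398376, 0.17004325985908508), 84.365478515625) [[0.45719999074935913, -0.1363999992609024], [0.6263999938964844, -0.15309999883174896], [0.6593000292778015, 0.1800999939441681], [0.4900999963283539, 0.19679999351501465]]
t [195 182  37  35 736] 0.0498 [0.5403 0.1066] [0.0869 0.0866] 84.73176574707031
t [232 185  36  36 509] 0.0499 [0.5308 0.012 ] [0.0862 0.0863] 84.2904052734375
t [268 188  36  36 845] 0.05 [ 0.5218 -0.0825] [0.0858 0.0871] 84.55834197998047
s [245 226  49  35 804] 0.05 [ 0.5223 -0.0802] [0.0901 0.0891] 84.84115600585938
s [219 247  52  40 596] 0.0499 [0.532  0.0135] [0.0903 0.0889] 83.98529052734375
s [189 271  55  44 957] 0.0502 [0.5408 0.1084] [0.0882 0.0897] 84.26765441894531
con 0.03 1104 [0.501 0.15  0.03 ] [0.719 0.304 0.05 ]
con 0.05 1460 [0.503 0.15  0.05 ] [0.719 0.303 0.07 ]
con 0.07 1191 [0.594 0.173 0.07 ] [0.72  0.301 0.09 ]
con 0.09 1656 [0.596 0.174 0.09 ] [0.72  0.299 0.11 ]
con 0.11 1659 [0.608 0.173 0.11 ] [0.72  0.296 0.13 ]
con 0.13 479 [0.676 0.174 0.13 ] [0.719 0.292 0.15 ]
con 0.15 498 [0.677 0.173 0.15 ] [0.719 0.292 0.17 ]
con 0.17 509 [0.677 0.174 0.17 ] [0.72  0.292 0.19 ]
con 0.19 173 [0.677 0.174 0.19 ] [0.719 0.292 0.2  ]
hood 6692 ((0.6672810316085815, 0.23622006177902222), (0.1182611957192421, 0.132759690284729), 84.75922393798828) 0.3262474408035772
```

View pics/sidez.png

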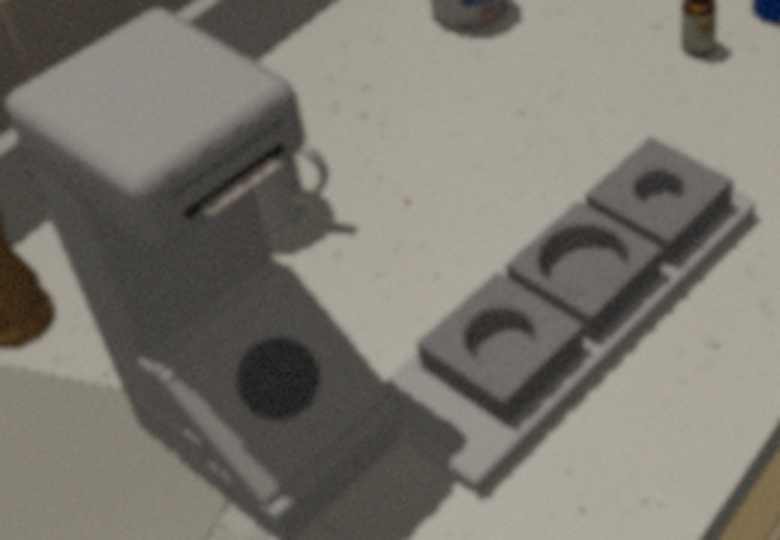

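```bash
cat > go.py <<'E'
import sys
from h import *
def go(p,xax=None,zax=(0,0,-1)):
    s=bot.state(); M=R.from_quat(s['tool_rot']).as_matrix(); d=np.array(p)-s['position']
    print('tcp',s['position'].round(4),'shift now-axes mm',(M.T@d*1000).round(1))
    if xax is not None:
        z=np.array(zax,float);z/=np.linalg.norm(z);x=np.array(xax,float);x-=z*(x@z);x/=np.linalg.norm(x)
        G=np.stack([x,np.cross(z,x),z],1)
        print('turn deg',np.degrees(R.from_matrix(M.T@G).as_rotvec()).round(2),'shift in goal axes',(G.T@d*1000).round(1))
    print('F',s['contact_force'].round(2),'w',round(s['width'],4),'t',round(s['clock'],2),'q',s['qpos'].round(2))
E
python3 -m inch '[[0,0,0,-14,-33.5,0,85],[0,0,0,-14,-33.5,0,85],[0,0,0,-14,-33.5,0,85],[0,0,0,-14,-33.5,0,85],[0,0,0,-14,-33.5,0,85],[0,0,0,-14,-33.5,0,85],[0,0,0,-14,-33.5,0,85],[0,0,0,-14,-33.5,0,85]]' 40
python3 -c "
from go import *
go((.5035,-.3085,.25),(0,-1,0))"
```

```text
clock: 0.82
position: [0.454, -0.3586, 0.3038]
tool_rot: [0.838, -0.545, -0.0, -0.0]
contact_force: [0.0, 0.0, -0.4]
width: 0.0852
tcp [ 0.454  -0.3586  0.3038] shift now-axes mm [-25.7 -65.6  53.8]
turn deg [1.000e-02 1.000e-02 2.393e+01] shift in goal axes [-50.1 -49.5  53.8]
F [ 0.01  0.01 -0.43] w 0.0852 t 0.82 q [-0.69  0.36  1.73 -0.    1.05  0.46]
```

```bash

python3 -m inch '[[0,0,6,-12,-16,0,85],[0,0,6,-12,-16,0,85],[0,0,6,-12,-16,0,85],[0,0,5.9,-12,-16,0,85],[0,0,0,0,0,18,85],[0,0,0,0,0,18,85],[0,0,0,0,0,18,85],[0,0,0,0,0,0,85]]'
python3 -c "
from go import *
go((.5035,-.3085,.129),(0,-1,0))
im,d,s=grab('wrist','w1')
W=cloud('wrist',d,s)
P=W.reshape(-1,3);P=P[np.isfinite(P).all(1)]
q=P[(P[:,2]>.09)&(P[:,2]<.12)&(abs(P[:,0]-.5035)<.04)&(abs(P[:,1]+.3085)<.04)]
print(len(q),q.min(0),q.max(0),(q.min(0)+q.max(0))/2)
"
```

```text
clock: 1.48
position: [0.5007, -0.2964, 0.2465]
tool_rot: [0.707, -0.707, -0.003, 0.001]
contact_force: [-0.7, 0.3, -0.2]
width: 0.085
tcp [ 0.5007 -0.2964  0.2465] shift now-axes mm [ 12.5  -3.5 117.4]
turn deg [0.3  0.19 0.06] shift in goal axes [ 12.1  -2.8 117.5]
F [-0.71  0.25 -0.25] w 0.085 t 1.48 q [-0.55  0.43  1.77  0.    0.95  1.01]
3104 [ 0.48098473 -0.33352654  0.09001139] [ 0.52565232 -0.28894258  0.10777776] [ 0.50331852 -0.31123456  0.09889458]
```

View pics/w1.png

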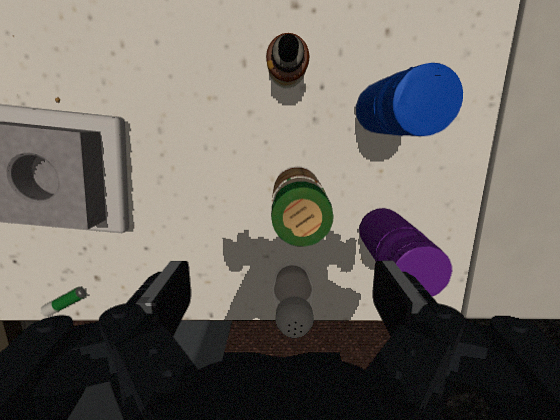

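```bash

python3 -m inch '[[0.3,0.2,0,13.3,-2.8,0,85],[0,0,0,0,0,20,85],[0,0,0,0,0,20,85],[0,0,0,0,0,20,85],[0,0,0,0,0,20,85],[0,0,0,0,0,20,85],[0,0,0,0,0,17,85],[0,0,0,0,0,0,85]]'
python3 -c "
from go import *
go((.5034,-.3097,.129),(0,-1,0))"
```

```text
clock: 2.2
position: [0.5051, -0.312, 0.1312]
tool_rot: [0.707, -0.707, 0.002, -0.0]
contact_force: [-0.6, 0.6, 0.1]
width: 0.085
tcp [ 0.5051 -0.312   0.1312] shift now-axes mm [-2.3  1.7  2.1]
turn deg [-0.18 -0.13  0.01] shift in goal axes [-2.3  1.7  2.2]
F [-0.57  0.58  0.13] w 0.085 t 2.2 q [-0.57  0.62  1.79 -0.    0.73  1.  ]
```

```bash

python3 -m inch '[[-0.1,-0.1,0,-1.8,1.7,0,85],[0,0,0,0,0,0,85],[0,0,0,0,0,0,85]]'
python3 -c "
from go import *
go((.5034,-.3097,.129),(0,-1,0))"
```

```text
clock: 2.45
position: [0.5048, -0.3104, 0.1347]
tool_rot: [0.707, -0.707, 0.003, -0.001]
contact_force: [0.2, 0.3, -0.3]
width: 0.0851
tcp [ 0.5048 -0.3104  0.1347] shift now-axes mm [-0.7  1.4  5.6]
turn deg [-0.34 -0.19  0.03] shift in goal axes [-0.7  1.4  5.7]
F [ 0.22  0.3  -0.29] w 0.0851 t 2.45 q [-0.57  0.61  1.79  0.    0.73  1.  ]
```

```bash

python3 -m inch '[[0,0,0,0,0,0,85],[0,0,0,0,0,0,85],[0,0,0,0,0,0,85]]'
python3 -c "
from go import *
go((.5034,-.3097,.129),(0,-1,0))"
```

```text
clock: 2.7
position: [0.5043, -0.3097, 0.1337]
tool_rot: [0.707, -0.707, 0.002, -0.001]
contact_force: [-0.4, 0.3, -0.5]
width: 0.0847
tcp [ 0.5043 -0.3097  0.1337] shift now-axes mm [-0.1  0.9  4.7]
turn deg [-0.26 -0.14  0.05] shift in goal axes [-0.   0.9  4.7]
F [-0.41  0.26 -0.5 ] w 0.0847 t 2.7 q [-0.57  0.61  1.8   0.    0.73  1.  ]
```

```bash

python3 -m inch '[[-0.2,-0.1,0,0,0.9,5,85],[0,0,0,0,0,4,85],[0,0,0,0,0,0,85],[0,0,0,0,0,0,85],[0,0,0,0,0,0,65],[0,0,0,0,0,0,55],[0,0,0,0,0,0,50],[0,0,0,0,0,0,48]]' 40
python3 -c "
from go import *
go((.5034,-.3097,.125),(0,-1,0))"
```

```text
clock: 3.37
position: [0.5031, -0.3096, 0.124]
tool_rot: [0.707, -0.707, 0.0, -0.0]
contact_force: [0.2, -0.8, 0.2]
width: 0.0484
tcp [ 0.5031 -0.3096  0.124 ] shift now-axes mm [ 0.1 -0.3 -1. ]
turn deg [-0.01 -0.01  0.04] shift in goal axes [ 0.1 -0.3 -1. ]
F [ 0.16 -0.81  0.17] w 0.0484 t 3.37 q [-0.57  0.63  1.8  -0.    0.72  1.  ]
```

```bash

python3 -m inch '[[0,0,0,0,0,0,46],[0,0,0,0,0,0,44],[0,0,0,0,0,0,40],[0,0,0,0,0,0,35],[0,0,0,0,0,0,35],[0,0,0,0,0,0,35]]' 40
python3 -c "
from go import *
go((.5034,-.3097,.125),(0,-1,0))"
```

```text
clock: 3.87
position: [0.5033, -0.3098, 0.1242]
tool_rot: [0.707, -0.707, 0.0, -0.0]
contact_force: [-1.5, -0.5, 4.5]
width: 0.0446
tcp [ 0.5033 -0.3098  0.1242] shift now-axes mm [-0.1 -0.1 -0.8]
turn deg [-0.03 -0.03  0.04] shift in goal axes [-0.1 -0.1 -0.8]
F [-1.49 -0.47  4.46] w 0.0446 t 3.87 q [-0.57  0.63  1.8  -0.    0.72  1.  ]
```

```bash

python3 -m inch '[[0,0,0,0,0,-5,35],[0,0,0,0,0,-12,35],[0,0,0,0,0,-20,35],[0,0,0,0,0,-25,35],[0,0,0,0,0,-25,35],[0,0,0,0,0,-20,35],[0,0,0,0,0,-13,35],[0,0,0,0,0,0,35]]' 
python3 -m inch '[[0,0,0,-15,-2,0,35],[0,0,0,-30,-2,0,35],[0,0,0,-30,-2,0,35],[0,0,0,-30,-3,0,35],[0,0,0,-30,-3,0,35],[0,0,0,-30,-3,0,35],[0,0,0,-30,-3,0,35],[0,0,0,-30,-3,0,35]]'
python3 -m inch '[[0,0,0,-30,-2,0,35],[0,0,0,-30,-2,0,35],[0,0,0,-30,-2,0,35],[0,0,0,-30,-3,0,35],[0,0,0,-25,-3,0,35],[0,0,0,-20,0,0,35],[0,0,0,-10,0,0,35],[0,0,0,0,0,0,35]]'
python3 -c "
from go import *
go((.5405,.1075,.2),(0,-1,0))"
```

```text
clock: 4.53
position: [0.5043, -0.3102, 0.2477]
tool_rot: [0.707, -0.707, 0.003, -0.001]
contact_force: [-0.0, -1.1, -0.8]
width: 0.0449
clock: 5.2
position: [0.5227, -0.0822, 0.2426]
tool_rot: [0.707, -0.707, -0.001, 0.001]
contact_force: [0.5, -0.4, -1.3]
width: 0.0446
clock: 5.87
position: [0.5348, 0.0924, 0.2429]
tool_rot: [0.708, -0.706, -0.001, 0.001]
contact_force: [0.1, -0.6, -0.3]
width: 0.0445
tcp [0.5348 0.0924 0.2429] shift now-axes mm [-15.   -5.9  42.9]
turn deg [0.12 0.   0.2 ] shift in goal axes [-15.1  -5.7  42.9]
F [ 0.13 -0.62 -0.34] w 0.0445 t 5.87 q [0.15 0.39 1.86 0.   0.9  1.72]
```

```bash

python3 -m inch '[[0,0,0,0,0,0,35],[0,0,0,0,0,0,35]]'
python3 - <<'E'
from go import *
for n in('side','top','wrist'):
    im,d,s=grab(n,n+'2'); W=cloud(n,d,s); p=np.array(bot.state()['position'])
    P=W.reshape(-1,3);P=P[np.isfinite(P).all(1)]
    C=im.reshape(-1,3)[np.isfinite(W).all(-1).reshape(-1)].astype(int)
    near=(np.hypot(P[:,0]-p[0],P[:,1]-p[1])<.04)&(P[:,2]>.08)&(P[:,2]<.24)
    for lo in np.arange(.1,.24,.02):
        q=P[near&(P[:,2]>lo)&(P[:,2]<lo+.02)]
        if len(q)>8: print(n,round(lo,2),len(q),q.min(0).round(4),q.max(0).round(4))
go((.5405,.1075,.2),(0,-1,0))
im=cv2.imread('pics/side2.png'); cv2.imwrite('pics/side2z.png',cv2.resize(im[130:340,100:330],None,fx=2.8,fy=2.8))
E
```

```text
clock: 6.03
position: [0.5353, 0.0897, 0.2434]
tool_rot: [0.707, -0.707, -0.0, 0.001]
contact_force: [-0.0, 0.1, -0.9]
width: 0.0447
side 0.12 125 [0.5121 0.0768 0.1205] [0.5519 0.1134 0.1398]
side 0.14 147 [0.5122 0.0786 0.1402] [0.5508 0.1137 0.1599]
side 0.16 116 [0.5122 0.0625 0.16  ] [0.5466 0.1186 0.1797]
side 0.18 208 [0.5118 0.053  0.1802] [0.5436 0.1269 0.1999]
side 0.2 170 [0.513  0.0547 0.2   ] [0.5444 0.1273 0.22  ]
side 0.22 258 [0.5135 0.0565 0.22  ] [0.545  0.1285 0.24  ]
wrist 0.12 356 [0.5448 0.0666 0.1208] [0.5591 0.1095 0.14  ]
wrist 0.14 647 [0.5443 0.0667 0.1401] [0.5592 0.1099 0.16  ]
wrist 0.16 1010 [0.5405 0.0549 0.1601] [0.5593 0.1208 0.18  ]
wrist 0.18 3106 [0.54   0.0526 0.18  ] [0.5594 0.1244 0.2   ]
wrist 0.2 3826 [0.5341 0.0498 0.2   ] [0.5587 0.129  0.22  ]
wrist 0.22 12375 [0.526  0.0494 0.22  ] [0.5585 0.1293 0.24  ]
tcp [0.5357 0.0894 0.2438] shift now-axes mm [-18.1  -4.8  43.8]
turn deg [ 0.01 -0.01 -0.05] shift in goal axes [-18.1  -4.8  43.8]
F [-0.08  0.3  -0.21] w 0.0442 t 6.18 q [ 0.14  0.38  1.86 -0.    0.9   1.72]
```

View pics/side2z.png

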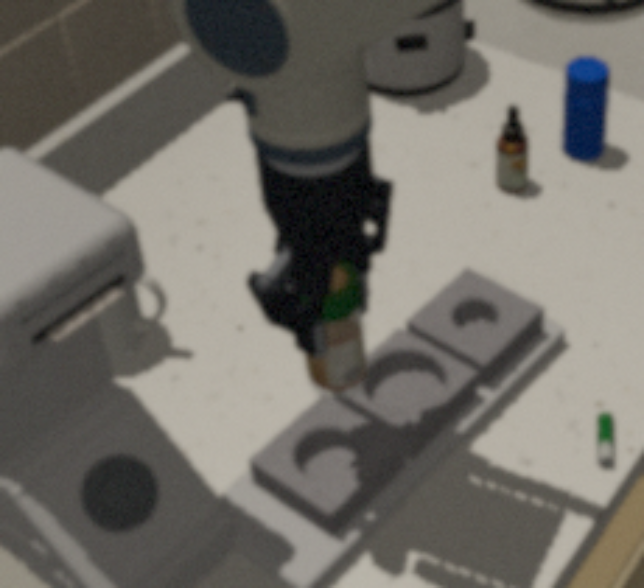

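View pics/wrist2.png

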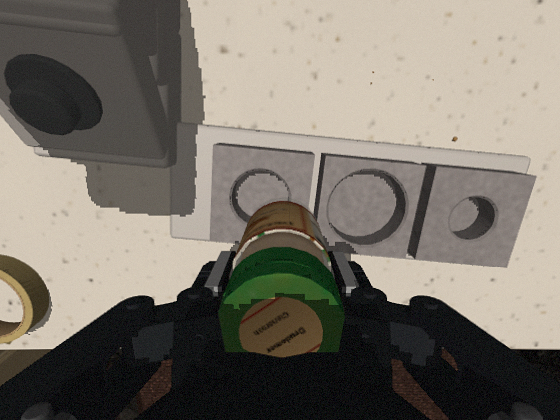

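View pics/top2.png

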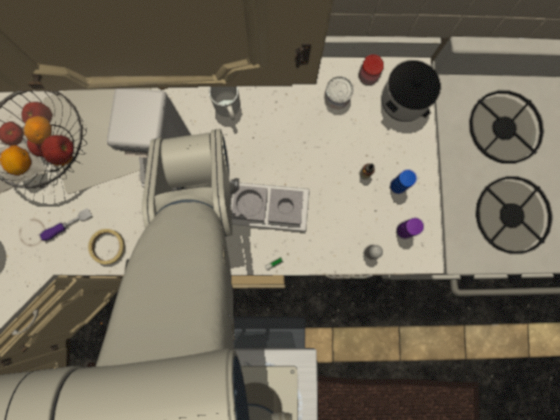

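```bash

python3 - <<'E'
from h import *
im,d,s=load('wrist2');w=cloud('wrist',d,s);print(s['p'])
m=(abs(w[...,2]-.05)<.004)&(w[...,0]>.42)&(w[...,0]<.66)&(w[...,1]>-.18)&(w[...,1]<.19)
k,l,st,c=cv2.connectedComponentsWithStats(m.astype(np.uint8),connectivity=4)
for i in range(1,k):
    if st[i,4]>150:
        q=w[l==i]; r=cv2.minAreaRect(q[:,:2].astype(np.float32)); print(st[i],np.round(q[:,2].mean(),4),np.round(r[0],4),np.round(r[1],4),r[2])
# bore: points below .047 inside block area; rim circle fit via edges
fl=(w[...,2]<.045)&(w[...,2]>.022)&m.shape[0]
k,l,st,c=cv2.connectedComponentsWithStats(fl.astype(np.uint8))
# model fit: translation+yaw of 3 blocks w/ bores against sampled labels in wrist view (top-plane=1, others=0)
from scipy.optimize import minimize
def fit(w,extra=None):
    g=np.isfinite(w).all(-1)&(w[...,2]<.056)&(w[...,0]>.44)&(w[...,0]<.64)&(w[...,1]>-.16)&(w[...,1]<.18)
    P=w[g]; top=(P[:,2]>.0455)
    sgn=np.where(top,1,-1)
    def cost(v):
        a=v[2];c,s_=np.cos(a),np.sin(a)
        D=P[:,:2]-v[:2]; X=c*D[:,0]+s_*D[:,1]; Y=-s_*D[:,0]+c*D[:,1]  # labeller frame, y=0 at left cup
        sd=np.full(len(P),-1.)
        for yc,r in((0,.0255),(-.095,.0345),(-.19,.02)):
            b=.043-np.maximum(abs(X),abs(Y-yc)); h=np.hypot(X,Y-yc)-r
            sd=np.maximum(sd,np.minimum(b,h))
        f=np.tanh(sd/.0015)
        return np.mean((f-sgn)**2)
    best=None
    for a in (-.08,-.1,-.12):
        r=minimize(cost,[.5405,.1075,a],method='Nelder-Mead',options=dict(xatol=1e-5,fatol=1e-7,initial_simplex=[[.5405,.1075,a],[.545,.1075,a],[.5405,.112,a],[.5405,.1075,a+.02]]))
        if best is None or r.fun<best.fun: best=r
    return best.x.round(4),best.fun
print('wrist',fit(w)); print('top',fit(np.load('pics/Wt.npy'))); print('side',fit(np.load('pics/Ws.npy')))
E
```

```text
[0.53565522 0.08938271 0.24373946]
[160 106   8  53 177] 0.0505 [0.5959 0.185 ] [0.0037 0.0416] 81.02739715576172
[ 210  145  105   99 5028] 0.0498 [0.5394 0.1076] [0.086  0.0865] 84.41419219970703
[ 317  156  109  103 4547] 0.0495 [0.5302 0.0131] [0.0865 0.0863] 84.23226928710938
[ 413  167  124  101 7921] 0.0495 [ 0.5212 -0.0814] [0.0882 0.087 ] 84.50749969482422
wrist (array([ 0.5389,  0.1072, -0.0968]), np.float64(0.07926033469387553))
top (array([ 0.5408,  0.107 , -0.0965]), np.float64(0.08602818618602458))
side (array([ 0.5426,  0.1069, -0.0971]), np.float64(0.1866101760448713))
```

```bash

python3 -m inch '[[0,0,0,-6,-1,5,35],[0,0,0,-8,-2,12,35],[0,0,0,-4.7,-0.8,16,35],[0,0,0,0,0,12,35],[0,0,0,0,0,8,35],[0,0,0,0,0,2,35],[0,0,0,0,0,0,35],[0,0,0,0,0,0,35]]'
python3 -m inch '[[0,0,0,0,0,0,35],[0,0,0,0,0,0,35],[0,0,0,0,0,0,35]]'
python3 - <<'E'
from go import *
go((.5393,.1081,.189),(0,-1,0))
for n in('side','wrist'):
    im,d,s=grab(n,n+'3'); W=cloud(n,d,s); p=np.array(bot.state()['position'])
    P=W.reshape(-1,3);P=P[np.isfinite(P).all(1)]
    near=(np.hypot(P[:,0]-p[0],P[:,1]-p[1])<.028)
    for lo in np.arange(.06,.16,.02):
        q=P[near&(P[:,2]>lo)&(P[:,2]<lo+.02)]
        if len(q)>8: print(n,round(lo,2),len(q),q.min(0).round(4),q.max(0).round(4))
im=cv2.imread('pics/side3.png'); cv2.imwrite('pics/side3z.png',cv2.resize(im[200:340,140:330],None,fx=4,fy=4))
E
```

```text
clock: 6.85
position: [0.5397, 0.1091, 0.1889]
tool_rot: [0.707, -0.707, 0.0, 0.0]
contact_force: [0.2, -0.4, -1.0]
width: 0.0448
clock: 7.1
position: [0.5399, 0.1091, 0.1895]
tool_rot: [0.707, -0.707, 0.0, -0.0]
contact_force: [0.4, -0.8, -0.4]
width: 0.0447
tcp [0.5399 0.1091 0.1895] shift now-axes mm [1.  0.6 0.5]
turn deg [-0.06  0.01  0.03] shift in goal axes [1.  0.6 0.5]
F [ 0.37 -0.79 -0.37] w 0.0447 t 7.1 q [0.18 0.48 1.87 0.   0.79 1.75]
side 0.06 68 [0.5178 0.093  0.0659] [0.5552 0.1317 0.0797]
side 0.08 133 [0.5169 0.0957 0.0802] [0.5548 0.1331 0.0999]
side 0.1 109 [0.5163 0.0968 0.1005] [0.5481 0.1363 0.12  ]
side 0.12 111 [0.5169 0.0834 0.1204] [0.5335 0.1364 0.1398]
side 0.14 119 [0.5166 0.0829 0.1401] [0.5344 0.1348 0.1599]
wrist 0.06 210 [0.5504 0.087  0.0669] [0.5632 0.1269 0.0799]
wrist 0.08 580 [0.549  0.0865 0.08  ] [0.5635 0.1294 0.0999]
wrist 0.1 824 [0.5489 0.0865 0.1   ] [0.5637 0.1296 0.1199]
wrist 0.12 1755 [0.5447 0.0827 0.12  ] [0.5636 0.1355 0.14  ]
wrist 0.14 3049 [0.5374 0.0823 0.14  ] [0.563  0.1356 0.16  ]
```

View pics/side3z.png

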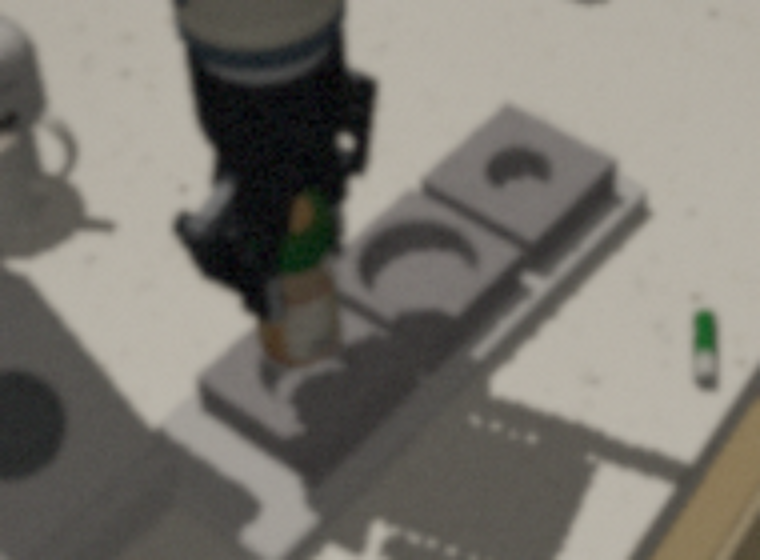

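View pics/wrist3.png

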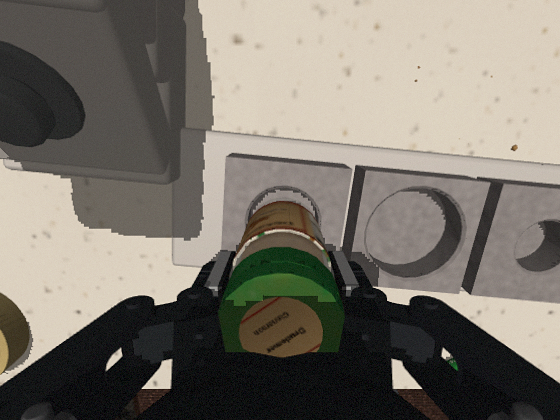

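```bash

python3 - <<'E'
from h import *
im,d,s=load('wrist3');w=cloud('wrist',d,s);print(s['p'],bot.state()['clock'])
from scipy.optimize import least_squares, minimize
m=(abs(w[...,2]-.05)<.004)&(w[...,0]>.46)&(w[...,0]<.61)&(w[...,1]>.04)&(w[...,1]<.165)
k,l,st,c=cv2.connectedComponentsWithStats(m.astype(np.uint8),connectivity=4)
for i in range(1,k):
    if st[i,4]>300:
        q=w[l==i]; r=cv2.minAreaRect(q[:,:2].astype(np.float32)); print(st[i],np.round(q[:,2].mean(),4),np.round(r[0],4),np.round(r[1],4),r[2])
P=w[np.isfinite(w).all(-1)]
# jar body circle fit, z .068-.11, known radius 23mm
q=P[(np.hypot(P[:,0]-.54,P[:,1]-.108)<.03)&(P[:,2]>.07)&(P[:,2]<.11)]
r=least_squares(lambda c:np.hypot(q[:,0]-c[0],q[:,1]-c[1])-.023,[.54,.108],loss='soft_l1',f_scale=.0007);print('jar r23',r.x.round(4))
# rim: far bore edge pixels: top-plane pixels adjacent to lower points, within 20-31mm of expected centre
g=(w[...,2]>.046)&(w[...,2]<.054)
low=(w[...,2]<.044)
e=g&(cv2.dilate(low.astype(np.uint8),np.ones((3,3)))>0)
E=w[e];E=E[(np.hypot(E[:,0]-.54,E[:,1]-.107)<.032)]
r=least_squares(lambda c:np.hypot(E[:,0]-c[0],E[:,1]-c[1])-.0258,[.54,.107],loss='soft_l1',f_scale=.0007);print('bore',len(E),r.x.round(4),np.abs(r.fun).mean())
E
```

```text
[0.53985944 0.10913717 0.18944923] 7.2
[ 221  156  132   97 6688] 0.0498 [0.5483 0.1067] [0.0862 0.0689] 84.46135711669922
[ 349  170   34  115 1807] 0.0495 [0.5341 0.0493] [0.0185 0.0862] 89.96215057373047
jar r23 [0.5401 0.1079]
bore 140 [0.5397 0.1075] 0.0002618974503758449
```

```bash

python3 -m inch '[[0,0,0,0.4,0.4,3,35],[0,0,0,0,0,5,35],[0,0,0,0,0,5,35],[0,0,0,0,0,4,35],[0,0,0,0,0,3,35],[0,0,0,0,0,0,35]]'
python3 -m inch '[[0,0,0,0,0,4,35],[0,0,0,0,0,4,35],[0,0,0,0,0,4,35],[0,0,0,0,0,3,35],[0,0,0,0,0,0,35],[0,0,0,0,0,0,35]]'
python3 -m inch '[[0,0,0,0,0,1,35],[0,0,0,0,0,0,35],[0,0,0,0,0,0,35]]'
```

```text
clock: 7.7
position: [0.5387, 0.1086, 0.1679]
tool_rot: [0.707, -0.707, -0.0, 0.001]
contact_force: [1.1, -0.7, -0.6]
width: 0.0447
clock: 8.2
position: [0.5391, 0.1087, 0.1536]
tool_rot: [0.707, -0.707, -0.0, 0.0]
contact_force: [-0.5, -0.4, -0.8]
width: 0.0447
clock: 8.45
position: [0.5393, 0.1087, 0.153]
tool_rot: [0.707, -0.707, 0.0, -0.0]
contact_force: [0.2, 0.6, -1.4]
width: 0.0448
```

```bash

python3 -m inch '[[0,0,0,0,0,1.5,35],[0,0,0,0,0,1,35],[0,0,0,0,0,0,35],[0,0,0,0,0,0,35]]'
python3 -m inch '[[0,0,0,0,0,1,35],[0,0,0,0,0,0,35],[0,0,0,0,0,0,35]]'
```

```text
clock: 8.78
position: [0.5391, 0.1088, 0.1503]
tool_rot: [0.707, -0.707, -0.0, 0.0]
contact_force: [0.6, -0.6, -1.8]
width: 0.0446
clock: 9.03
position: [0.5392, 0.1088, 0.1494]
tool_rot: [0.707, -0.707, 0.0, -0.0]
contact_force: [0.4, -0.0, -0.5]
width: 0.0447
```

```bash

python3 -m inch '[[0,0,0,0,0,0.7,35],[0,0,0,0,0,0,35],[0,0,0,0,0,0,35]]'
python3 -m inch '[[0,0,0,0,0,0.7,35],[0,0,0,0,0,0,35],[0,0,0,0,0,0,35]]'
```

```text
clock: 9.28
position: [0.5394, 0.1087, 0.1492]
tool_rot: [0.707, -0.707, 0.0, -0.0]
contact_force: [-2.3, -0.7, 5.0]
width: 0.0444
clock: 9.53
position: [0.5395, 0.1087, 0.1492]
tool_rot: [0.707, -0.707, 0.0, -0.0]
contact_force: [-2.7, -0.9, 12.1]
width: 0.0444
```

```bash

python3 -m inch '[[0,0,0,0,0,-0.8,35],[0,0,0,0,0,0,40],[0,0,0,0,0,0,44],[0,0,0,0,0,0,46],[0,0,0,0,0,0,49],[0,0,0,0,0,0,55],[0,0,0,0,0,0,65],[0,0,0,0,0,0,80]]'
python3 -m inch '[[0,0,0,0,0,0,85],[0,0,0,0,0,0,85],[0,0,0,0,0,-8,85],[0,0,0,0,0,-20,85],[0,0,0,0,0,-30,85],[0,0,0,0,0,-30,85],[0,0,0,0,0,-30,85],[0,0,0,0,0,-20,85]]'
python3 -c "
from go import *
im,d,s=grab('wrist','w4'); W=cloud('wrist',d,s); P=W[np.isfinite(W).all(-1)]
q=P[(P[:,2]>.118)&(P[:,2]<.15)&(abs(P[:,0]-.54)<.04)&(abs(P[:,1]-.108)<.04)]
print(len(q),q.min(0),q.max(0),(q.min(0)+q.max(0))/2,np.median(q[:,2]))
go((.54,.108,.4))
grab('side','s4')
im=cv2.imread('pics/s4.png'); cv2.imwrite('pics/s4z.png',cv2.resize(im[180:360,100:330],None,fx=3,fy=3))
"
```

```text
clock: 10.2
position: [0.5391, 0.1088, 0.1486]
tool_rot: [0.707, -0.707, -0.0, 0.0]
contact_force: [0.6, -0.4, -0.5]
width: 0.0752
clock: 10.87
position: [0.5398, 0.1089, 0.2903]
tool_rot: [0.707, -0.707, 0.001, -0.001]
contact_force: [0.7, 0.1, 0.2]
width: 0.0849
2586 [0.51701931 0.08479746 0.11806564] [0.56216792 0.12904112 0.13280638] [0.53959362 0.10691929 0.12543601] 0.13028013457212395
tcp [0.5413 0.1091 0.2935] shift now-axes mm [   1.     0.5 -106.5]
F [ 1.55 -0.13  2.58] w 0.0849 t 10.92 q [0.18 0.33 1.81 0.   1.   1.75]
```

View pics/w4.png

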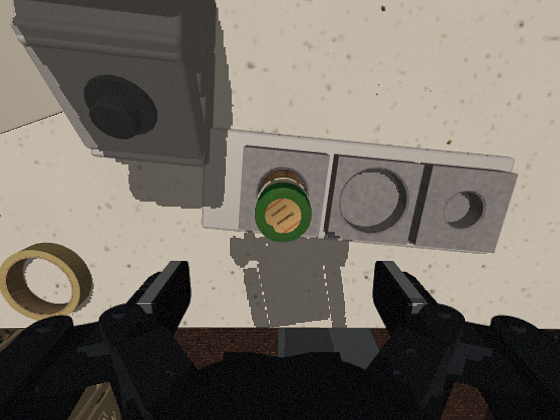

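View pics/s4z.png

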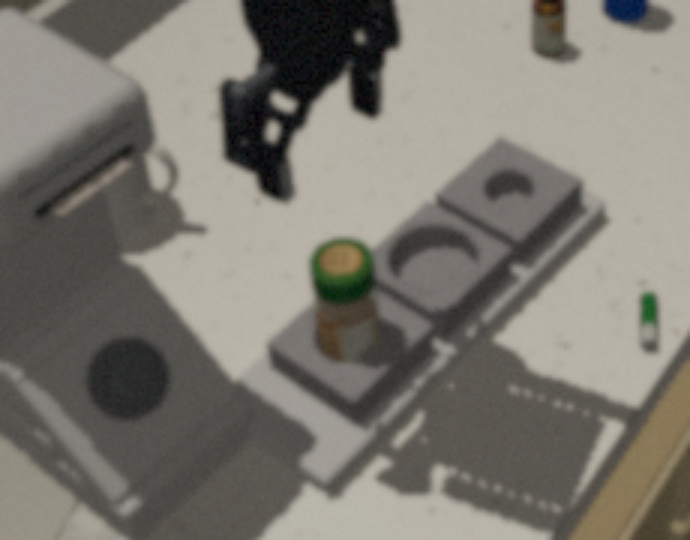

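```bash

cat > btn.py <<'E'
from h import *
def btn(W,nm,a=-.0968):
    X=np.array([np.cos(a),np.sin(a),0]);Y=np.array([-np.sin(a),np.cos(a),0])
    t=np.radians(40); N=-np.sin(t)*X+np.cos(t)*np.array([0,0,1]); U=np.cross(Y,N)  # U upslope
    P=W[np.isfinite(W).all(-1)]
    P=P[(P[:,0]>.56)&(P[:,0]<.7)&(P[:,1]>.17)&(P[:,1]<.32)&(P[:,2]>.05)&(P[:,2]<.2)]
    h=P@N; 
    H,e=np.histogram(h,np.arange(h.min(),h.max(),.002)); i=np.argsort(-H)[:6]; print(nm,'hist',[(round(e[j],3),int(H[j])) for j in sorted(i)])
    return P,h,N,U,Y
def top(W,nm,lo,hi):
    P,h,N,U,Y=btn(W,nm)
    q=P[(h>lo)&(h<hi)]
    a=np.stack([q@U,q@Y],1).astype(np.float32); c,r=cv2.minEnclosingCircle(a); m=(a.min(0)+a.max(0))/2
    print(nm,len(q),'rad',round(r,4),'ext',np.ptp(a,0).round(4),'h',np.median(q@N).round(4),'ctr',(m[0]*U+m[1]*Y+np.median(q@N)*N).round(4), (c[0]*U+c[1]*Y+np.median(q@N)*N).round(4))
E
python3 - <<'E'
from btn import *
im,d,s=load('w4');Ww=cloud('wrist',d,s)
for W,n in((Ww,'wrist'),(np.load('pics/Wt.npy'),'top'),(np.load('pics/Ws.npy'),'side')):
    P,h,N,U,Y=btn(W,n)
    k=h.max(); print('max',np.sort(h)[-50:][::10].round(4))
E
```

```text
wrist hist [(np.float64(-0.33), 1110), (np.float64(-0.328), 1131), (np.float64(-0.32), 1016), (np.float64(-0.318), 10216), (np.float64(-0.316), 3116), (np.float64(-0.312), 1339)]
max [-0.2921 -0.2921 -0.292  -0.2919 -0.2917]
top hist [(np.float64(-0.323), 95), (np.float64(-0.321), 266), (np.float64(-0.319), 426), (np.float64(-0.317), 284), (np.float64(-0.315), 124), (np.float64(-0.313), 82)]
max [-0.2898 -0.2876 -0.2854 -0.2799 -0.2753]
side hist [(np.float64(-0.321), 401), (np.float64(-0.319), 1036), (np.float64(-0.317), 1001), (np.float64(-0.315), 440), (np.float64(-0.313), 215), (np.float64(-0.311), 169)]
max [-0.2745 -0.2736 -0.2729 -0.2716 -0.2707]
```

```bash

python3 - <<'E'
from btn import *
im,d,s=load('w4');Ww=cloud('wrist',d,s)
top(Ww,'wrist',-.298,-.289)
top(Ww,'wristplate',-.3135,-.3105)
for W,n in((np.load('pics/Wt.npy'),'top'),(np.load('pics/Ws.npy'),'side')):
    P,h,N,U,Y=btn(W,n)
    c=np.array([.6,.245,.12]); rad=np.hypot((P-c)@U,(P-c)@Y)
    q=P[(rad<.04)&(h>-.302)&(h<-.285)]
    print(n,len(q),np.median(q,0).round(4),np.ptp(q@U).round(4),np.ptp(q@Y).round(4), np.median(q@N))
E
```

```text
wrist hist [(np.float64(-0.33), 1110), (np.float64(-0.328), 1131), (np.float64(-0.32), 1016), (np.float64(-0.318), 10216), (np.float64(-0.316), 3116), (np.float64(-0.312), 1339)]
wrist 1335 rad 0.0178 ext [0.035 0.035] h -0.2932 ctr [0.6093 0.2407 0.1066] [0.6092 0.2406 0.1065]
wristplate hist [(np.float64(-0.33), 1110), (np.float64(-0.328), 1131), (np.float64(-0.32), 1016), (np.float64(-0.318), 10216), (np.float64(-0.316), 3116), (np.float64(-0.312), 1339)]
wristplate 1092 rad 0.0617 ext [0.1114 0.0895] h -0.3111 ctr [0.6408 0.2268 0.1107] [0.6413 0.2131 0.1123]
top hist [(np.float64(-0.323), 95), (np.float64(-0.321), 266), (np.float64(-0.319), 426), (np.float64(-0.317), 284), (np.float64(-0.315), 124), (np.float64(-0.313), 82)]
top 144 [0.611  0.239  0.1069] 0.0346 0.0336 -0.29430769257380884
side hist [(np.float64(-0.321), 401), (np.float64(-0.319), 1036), (np.float64(-0.317), 1001), (np.float64(-0.315), 440), (np.float64(-0.313), 215), (np.float64(-0.311), 169)]
side 279 [0.6099 0.2442 0.1066] 0.0356 0.0354 -0.29347373975536767
```

```bash

python3 -m inch '[[0,0,0,-18,4,0,60],[0,0,0,-18,4,0,40],[0,0,0,-18,4,0,20],[0,0,0,-18,4,0,0],[0,0,0,-18,4,0,0],[0,0,0,-18,4,0,0],[0,0,0,-18,4,0,0],[0,0,0,-18,4,0,0]]' 40
python3 -m inch '[[0,0,-6.8,0,0,0,0],[0,0,-6.8,0,0,0,0],[0,0,-6.8,0,0,0,0],[0,0,-6.8,0,0,0,0],[0,0,-6.8,0,0,0,0],[0,0,-6.8,0,0,0,0],[0,0,-6.8,0,0,0,0],[0,0,-6.8,0,0,0,0]]'
python3 -m inch '[[0,0,-6.8,0,0,0,0],[0,0,-6.8,0,0,0,0],[0,0,-6.8,0,0,0,0],[0,0,-6.8,0,0,0,0],[0,0,-6.8,0,0,0,0],[0,0,-6.5,0,0,0,0],[0,0,0,0,0,0,0]]'
python3 -c "
from go import *
go((.5253,.2492,.2086),(np.cos(.0968),-np.sin(.0968),0))"
```

```text
clock: 11.63
position: [0.5063, 0.2533, 0.286]
tool_rot: [0.707, -0.707, -0.0, 0.001]
contact_force: [1.1, 0.2, 0.3]
width: -0.0001
clock: 12.3
position: [0.5066, 0.2525, 0.2859]
tool_rot: [0.953, -0.303, -0.001, 0.001]
contact_force: [-0.1, -0.8, 0.8]
width: -0.0001
clock: 12.88
position: [0.5066, 0.2525, 0.286]
tool_rot: [0.999, 0.045, -0.001, 0.0]
contact_force: [0.6, 0.1, -0.7]
width: -0.0002
tcp [0.5066 0.2525 0.286 ] shift now-axes mm [18.4  4.9 77.4]
turn deg [ 0.04  0.08 10.71] shift in goal axes [18.9  1.5 77.4]
F [ 0.64  0.12 -0.66] w -0.0002 t 12.88 q [ 0.44  0.36  1.78 -0.    1.01  0.35]
```

```bash

python3 -m inch '[[0,0,5.4,0,0,0,0],[0,0,5.3,0,0,0,0],[0,5,0,0,0,0,0],[0,5,0,0,0,0,0],[0,5,0,0,0,0,0],[0,5,0,0,0,0,0],[0,0,0,0,0,0,0],[0,0,0,0,0,0,0]]'
cat > fk.py <<'E'
from h import *
def fk(q,p):
    l1,l2,L,h,o=p[:5]
    r=lambda ax,a:R.from_euler(ax,a).as_matrix()
    A=r('z',q[0])@r('y',q[1]); x=np.array([0,0,h])+A@[0,o,l1]
    A=A@r('y',q[2]); x=x+A@[0,0,l2]
    A=A@r('z',q[3])@r('y',q[4]); x=x+A@[0,0,L]
    return x,A@r('z',q[5])
E
python3 -c "
from go import *
from fk import *
go((.5253,.2492,.2086),(np.cos(.0968),-np.sin(.0968),0),(.6398,-.0621,-.766))
s=bot.state();M=R.from_quat(s['tool_rot']).as_matrix();print(s['qpos'],s['position'],s['tool_rot']);print(M)
print(fk(s['qpos'],[.45,.5,.2,.3,0])[1])"
```

```text
clock: 13.55
position: [0.5061, 0.2527, 0.2863]
tool_rot: [0.984, -0.05, 0.172, 0.009]
contact_force: [0.4, -0.3, 0.2]
width: -0.0004
tcp [0.5061 0.2527 0.2863] shift now-axes mm [-8.   1.5 79.7]
turn deg [ 0.15 20.19 -0.24] shift in goal axes [-35.    1.7  72. ]
F [ 0.39 -0.33  0.25] w -0.0004 t 13.55 q [ 0.52  0.29  1.92 -0.32  0.67  0.85]
[ 0.52216871  0.28612431  1.92377595 -0.32354085  0.67313604  0.85155986] [0.5060928  0.25272721 0.28629366] [ 0.98381646 -0.0500395   0.17182136  0.00886851]
[[ 9.35946941e-01 -1.01506958e-01  3.37193803e-01]
 [-9.54117571e-02 -9.94834797e-01 -3.46456887e-02]
 [ 3.38968907e-01  2.54273116e-04 -9.40797542e-01]]
[[-9.35946941e-01  1.01506958e-01  3.37193803e-01]
 [ 9.54117571e-02  9.94834797e-01 -3.46456887e-02]
 [-3.38968907e-01 -2.54273116e-04 -9.40797542e-01]]
```

```bash

cat > ik.py <<'E'
from fk import *
from scipy.optimize import least_squares
D=[([-1.1720139,.423712128,1.63046502,0,1.0886038,-.019],[.25348775,-.57094055,.3033144],5),
([.52216871,.28612431,1.92377595,-.32354085,.67313604,.85155986],[.5060928,.25272721,.28629366],5),
([-.57,.63,1.80,0,.72,1.0],[.5033,-.3098,.1242],1),([.18,.48,1.87,0,.79,1.75],[.5399,.1091,.1895],1),([-.69,.36,1.73,0,1.05,.46],[.454,-.3586,.3038],1),([.44,.36,1.78,0,1.01,.35],[.5066,.2525,.286],1)]
f=lambda p:np.concatenate([w*(fk(q,p)[0]-x) for q,x,w in D])
sol=least_squares(f,[.45,.5,.25,.3,0]);P=sol.x
lo=np.array([-3,-.9,.09,-1.31,.11,-2.54]);hi=np.array([3,2.11,2.58,4.45,2.69,2.54])
F=np.diag([-1,-1,1])
def ik(p,zax,roll=None,x0=None):
    z=np.array(zax)/np.linalg.norm(zax)
    def g(q):
        x,A=fk(q,P);A=A@F
        e=[*(x-p)*5,*(A[:,2]-z)]
        if roll is not None: e+=list(A[:,0]-roll)
        return e
    best=None
    rng=np.random.default_rng(0)
    for i in range(40):
        s=x0 if i==0 and x0 is not None else rng.uniform(lo,hi)
        r=least_squares(g,np.clip(s,lo+.01,hi-.01),bounds=(lo+.005,hi-.005))
        if best is None or r.cost<best.cost-1e-9: best=r
    return best.x.round(3),best.cost
E
python3 - <<'E'
from ik import *
print('P',P.round(4),'res mm',(sol.fun*1000).round(1))
a=-.0968;X=np.array([np.cos(a),np.sin(a),0]);Y=np.array([-np.sin(a),np.cos(a),0]);Z=np.array([0,0,1.])
b=np.array([.6103,.241,.1067])
for tilt in(40,35,30,25):
  t=np.radians(tilt);z=np.sin(t)*X-np.cos(t)*Z;U=np.cos(t)*X+np.sin(t)*Z
  for back in(.073+.05,.073,.061):
    print(tilt,back,'free',ik(b-back*z,z),'cam left',ik(b-back*z,z,U),'cam fwd',ik(b-back*z,z,-Y),'cam right',ik(b-back*z,z,-U))
E
```

```text
P [0.5562 0.4428 0.1995 0.2032 0.0092] res mm [-20.3  13.7   8.2   3.1  19.5  -6.3  19.6 -14.4  -6.3  21.4   2.4  -3.6
  -0.3  -3.9   0.8   2.6  -2.6  -0.3]
40 0.123 free (array([ 0.551,  0.408,  2.082, -1.305,  0.403,  2.097]), np.float64(0.0011849263336113423)) cam left (array([ 0.557,  0.407,  2.078, -1.305,  0.419,  1.831]), np.float64(0.001996805690315434)) cam fwd (array([ 0.55 ,  0.421,  2.155,  4.445,  0.419, -2.363]), np.float64(0.005037611038954847)) cam right (array([ 0.557,  0.407,  2.078, -1.305,  0.419, -1.311]), np.float64(0.0019968056903221154))
40 0.073 free (array([ 0.51 ,  0.509,  2.093,  4.445,  0.379, -2.526]), np.float64(0.0008982644763977266)) cam left (array([0.505, 0.507, 2.093, 4.445, 0.363, 2.328]), np.float64(0.0011847619644448164)) cam fwd (array([ 0.514,  0.511,  2.094,  4.445,  0.394, -2.377]), np.float64(0.0011313732544692048)) cam right (array([ 0.505,  0.507,  2.093,  4.445,  0.363, -0.814]), np.float64(0.0011847619644447332))
40 0.061 free (array([ 0.503,  0.531,  2.078,  4.445,  0.377, -2.526]), np.float64(0.0005253642604930755)) cam left (array([0
[... 3309 characters left out ...]
4,  0.504,  1.931, -0.612,  0.395,  1.083]), np.float64(3.4735477846097856e-28)) cam fwd (array([ 0.444,  0.504,  1.918, -0.51 ,  0.41 ,  2.535]), np.float64(0.0006957526630521114)) cam right (array([ 0.454,  0.504,  1.931, -0.612,  0.395, -2.058]), np.float64(3.7064521779732354e-31))
25 0.061 free (array([ 0.449,  0.525,  1.927, -0.635,  0.379,  0.211]), np.float64(2.3082644204989824e-17)) cam left (array([ 0.449,  0.525,  1.927, -0.635,  0.379,  1.104]), np.float64(1.7853020065219798e-26)) cam fwd (array([ 0.438,  0.525,  1.912, -0.513,  0.396,  2.535]), np.float64(0.000890852193216943)) cam right (array([ 0.449,  0.525,  1.927, -0.635,  0.379, -2.037]), np.float64(2.5839333828249244e-21))
```

```bash

python3 -m inch '[[0,4.4,0,0,0,0,0],[0,4.4,0,0,0,0,0],[0,4.2,0,0,0,0,0],[0,0,0,0,0,0,0],[0,0,0,0,0,0,0]]'
cat > tgt.py <<'E'
from go import *
a=-.0968;X=np.array([np.cos(a),np.sin(a),0]);Y=np.array([-np.sin(a),np.cos(a),0]);Z=np.array([0,0,1.])
N=-np.sin(np.radians(40))*X+np.cos(np.radians(40))*Z
def T(b,off,tilt=33,L=.073):
    t=np.radians(tilt);z=np.sin(t)*X-np.cos(t)*Z;U=np.cos(t)*X+np.sin(t)*Z
    go(np.array(b)-L*z+off*N,U,z)
    M=R.from_quat(bot.state()['tool_rot']).as_matrix(); print('tip',(bot.state()['position']+L*M[:,2]).round(4),'press dir tool',(M.T@-N).round(3))
E
python3 -c "
from tgt import *
T((.6103,.241,.1067),.045)"
```

```text
clock: 13.97
position: [0.5071, 0.2526, 0.2864]
tool_rot: [0.958, -0.049, 0.282, 0.015]
contact_force: [0.2, 0.2, 0.3]
width: 0.0001
tcp [0.5071 0.2526 0.2864] shift now-axes mm [-15.9   1.3  89.7]
turn deg [ 0.21  0.21 -0.19] shift in goal axes [-16.3   1.6  89.6]
F [0.23 0.17 0.35] w 0.0001 t 13.97 q [ 0.58  0.27  2.01 -0.76  0.52  1.29]
tip [0.5464 0.2485 0.225 ] press dir tool [ 0.126 -0.004  0.992]
```

```bash

python3 -m inch '[[0,0,0,-2,0.2,11,0],[0,0,0,-2,0.2,11,0],[0,0,0,-2,0.2,11,0],[0,0,0,-2,0.2,11,0],[0,0,0,-2,0.2,11,0],[0,0,0,-2,0.2,11,0],[0,0,0,-2,0.2,11,0],[0.2,0.2,-0.2,-2,0.2,12,0]]'
python3 -m inch '[[0,0,0,0,0,0,0],[0,0,0,0,0,0,0]]'
python3 -c "
from tgt import *
T((.6103,.241,.1067),.045)
from btn import *
for n in('wrist','side'):
    im,d,s=grab(n,n+'5')
im=cv2.imread('pics/side5.png'); cv2.imwrite('pics/side5z.png',cv2.resize(im[150:370,50:290],None,fx=2.7,fy=2.7))
"
```

```text
clock: 14.63
position: [0.5435, 0.2473, 0.2035]
tool_rot: [0.957, -0.047, 0.285, 0.014]
contact_force: [-0.1, 0.2, -0.6]
width: -0.0002
clock: 14.8
position: [0.5426, 0.2471, 0.2032]
tool_rot: [0.957, -0.047, 0.285, 0.014]
contact_force: [-0.2, -0.1, 0.8]
width: 0.0002
tcp [0.5426 0.2471 0.2032] shift now-axes mm [-1.  -0.5  0.2]
turn deg [ 0.04 -0.11 -0.07] shift in goal axes [-1.  -0.5  0.2]
F [-0.18 -0.13  0.78] w 0.0002 t 14.8 q [ 0.53  0.45  2.01 -1.04  0.38  1.56]
tip [0.5823 0.2432 0.142 ] press dir tool [ 0.12  -0.001  0.993]
```

View pics/wrist5.png

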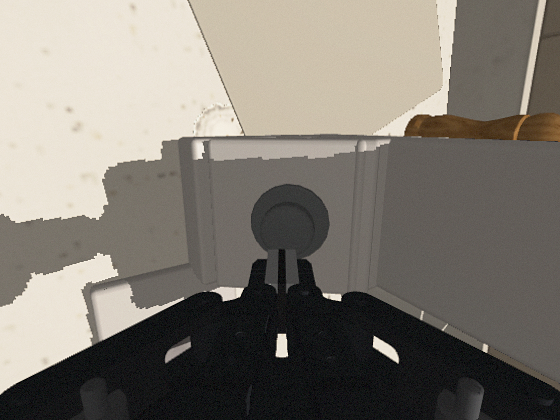

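View pics/side5z.png

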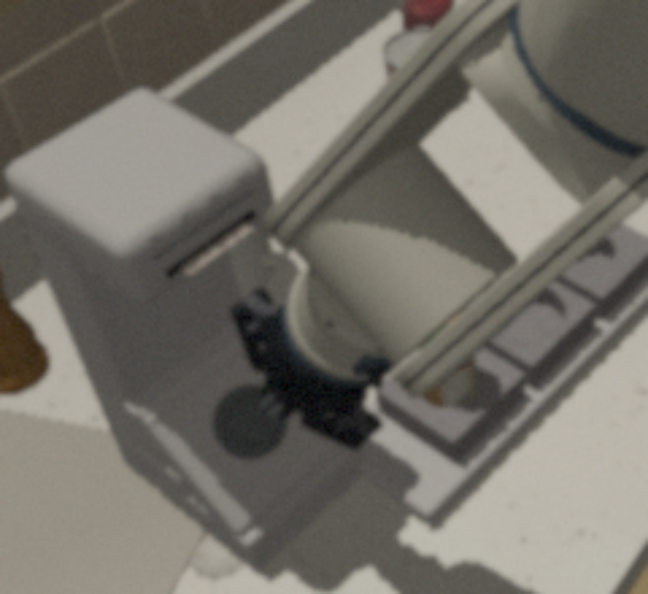

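```bash

python3 - <<'E'
from btn import *
im,d,s=load('wrist5');W=cloud('wrist',d,s)
P,h,N,U,Y=btn(W,'w')
c=np.array([.6103,.241,.1067]); rad=np.hypot((P-c)@U,(P-c)@Y)
q=P[(rad<.024)&(abs(h+.2935)<.004)]
print(len(q),np.median(q,0).round(4),[(f((q-c)@v)*1000).round(1) for v in(U,Y) for f in(np.min,np.max)],np.median((q-c)@N))
p=s['p']; t=p+.073*R.from_quat(s['q']).as_matrix()[:,2]; print('tip rel U,Y,N mm',[((t-c)@v*1000).round(1) for v in(U,Y,N)])
E
```

```text
w hist [(np.float64(-0.32), 1620), (np.float64(-0.318), 14621), (np.float64(-0.316), 2894), (np.float64(-0.312), 2389), (np.float64(-0.296), 1244), (np.float64(-0.294), 2345)]
2055 [0.6088 0.2439 0.1064] [np.float64(-19.9), np.float64(15.5), np.float64(-16.1), np.float64(18.0)] 0.0009080821060660965
tip rel U,Y,N mm [np.float64(1.2), np.float64(-0.6), np.float64(45.1)]
```

```bash

python3 -m inch '[[0,0,0,-2,-0.5,0,0],[0,0,0,0.7,0,6,0],[0,0,0,1.2,0,10,0],[0,0,0,1.0,0,8,0],[0,0,0,0.8,0,7,0],[0,0,0,0.6,0,5,0],[0,0,0,0,0,0,0],[0,0,0,0,0,0,0]]'
python3 -c "
from tgt import *
T((.6103,.241,.1067),.0)
print('axial F',bot.state()['contact_force']@N)"
```

```text
clock: 15.57
position: [0.5634, 0.2459, 0.1742]
tool_rot: [0.957, -0.046, 0.285, 0.013]
contact_force: [-0.7, -0.2, -0.5]
width: -0.0001
tcp [0.5634 0.2459 0.1742] shift now-axes mm [2.8 0.3 9.3]
turn deg [-0.05 -0.17  0.02] shift in goal axes [2.8 0.3 9.3]
F [-0.7  -0.17 -0.47] w -0.0001 t 15.57 q [ 0.51  0.52  1.98 -1.15  0.35  1.65]
tip [0.6032 0.2421 0.1131] press dir tool [0.119 0.001 0.993]
axial F 0.08032055979575102
```

```bash
cat > f.sh <<'E'
python3 -c "
from tgt import *
s=bot.state();M=R.from_quat(s['tool_rot']).as_matrix();t=s['position']+.073*M[:,2]
print('axF',round(s['contact_force']@N,2),'h mm',round(1000*((t-np.array([.6103,.241,.1067]))@N),2),'U',round(1000*((t-np.array([.6103,.241,.1067]))@np.cross(Y,N)),2),'q',s['qpos'].round(2)[3:])"
E
python3 -m inch '[[0,0,0,0.35,0,3,0],[0,0,0,0.25,0,2,0],[0,0,0,0,0,0,0],[0,0,0,0,0,0,0]]' >/dev/null; sh f.sh
python3 -m inch '[[0,0,0,0.2,0,1.5,0],[0,0,0,0,0,0,0],[0,0,0,0,0,0,0]]'>/dev/null; sh f.sh
```

```text
axF 0.16 h mm 4.82 U -1.09 q [-1.16  0.34  1.66]
axF 0.03 h mm 3.32 U -1.09 q [-1.17  0.34  1.66]
```

```bash

for i in 1; do python3 -m inch '[[0,0,0,0.2,0,1.5,0],[0,0,0,0,0,0,0],[0,0,0,0,0,0,0]]'>/dev/null; sh f.sh; done
python3 -m inch '[[0,0,0,0.2,0,1.5,0],[0,0,0,0,0,0,0],[0,0,0,0,0,0,0]]'>/dev/null; sh f.sh
```

```text
axF -0.06 h mm 1.71 U -1.12 q [-1.17  0.34  1.67]
axF 1.3 h mm 0.24 U -1.04 q [-1.17  0.34  1.67]
```

```bash

python3 -m inch '[[0,0,0,0.2,0,1.5,0],[0,0,0,0,0,0,0],[0,0,0,0,0,0,0]]'>/dev/null; sh f.sh
python3 -m inch '[[0,0,0,0.2,0,1.5,0],[0,0,0,0,0,0,0],[0,0,0,0,0,0,0]]'>/dev/null; sh f.sh
python3 -m inch '[[0,0,0,0.15,0,1.2,0],[0,0,0,0,0,0,0],[0,0,0,0,0,0,0]]'>/dev/null; sh f.sh
```

```text
axF 1.57 h mm -1.3 U -1.04 q [-1.18  0.34  1.67]
axF 2.9 h mm -2.81 U -1.02 q [-1.18  0.34  1.67]
axF 1.78 h mm -4.02 U -1.0 q [-1.18  0.34  1.68]
```

```bash

python3 -m inch '[[0,0,0,0.12,0,1,0],[0,0,0,0,0,0,0],[0,0,0,0,0,0,0]]'>/dev/null; sh f.sh
python3 -m inch '[[0,0,0,0.1,0,0.7,0],[0,0,0,0,0,0,0],[0,0,0,0,0,0,0]]'>/dev/null; sh f.sh
```

```text
axF 3.06 h mm -5.02 U -1.0 q [-1.19  0.34  1.68]
axF 7.58 h mm -5.47 U -1.0 q [-1.19  0.34  1.68]
```

```bash

python3 -m inch '[[0,0,0,0,0,-0.15,0],[0,0,0,0,0,0,0],[0,0,0,0,0,0,0],[0,0,0,0,0,0,0]]'>/dev/null; sh f.sh
python3 -m inch '[[0,0,0,0,0,0,0],[0,0,0,0,0,0,0],[0,0,0,0,0,0,0],[0,0,0,0,0,0,0],[0,0,0,0,0,0,0],[0,0,0,0,0,0,0],[0,0,0,0,0,0,0],[0,0,0,0,0,0,0]]'>/dev/null; sh f.sh
python3 -m inch '[[0,0,0,0,0,0,0],[0,0,0,0,0,0,0],[0,0,0,0,0,0,0],[0,0,0,0,0,0,0],[0,0,0,0,0,0,0],[0,0,0,0,0,0,0]]'; sh f.sh
```

```text
axF 6.96 h mm -5.46 U -0.99 q [-1.19  0.34  1.68]
axF 7.03 h mm -5.47 U -1.0 q [-1.19  0.34  1.68]
clock: 19.4
position: [0.5733, 0.2452, 0.163]
tool_rot: [0.957, -0.046, 0.285, 0.013]
contact_force: [-4.3, -0.0, 5.4]
width: 0.0001
axF 6.91 h mm -5.46 U -0.99 q [-1.19  0.34  1.68]
```

Held over 1.5 s at about 7 N. Now press on fully.

```bash

python3 -m inch '[[0,0,0,0.2,0,1.5,0],[0,0,0,0.2,0,1.5,0],[0,0,0,0.2,0,1.5,0],[0,0,0,0,0,0,0]]'>/dev/null; sh f.sh
python3 -m inch '[[0,0,0,0.15,0,1.2,0],[0,0,0,0,0,0,0],[0,0,0,0,0,0,0]]'>/dev/null; sh f.sh
```

```text
axF 10.81 h mm -9.95 U -0.94 q [-1.2   0.33  1.69]
axF 10.76 h mm -10.99 U -0.93 q [-1.2   0.33  1.69]
```

```bash

python3 -m inch '[[0,0,0,0.1,0,0.8,0],[0,0,0,0,0,0,0],[0,0,0,0,0,0,0]]'>/dev/null; sh f.sh
python3 -m inch '[[0,0,0,0.1,0,0.7,0],[0,0,0,0,0,0,0],[0,0,0,0,0,0,0]]'>/dev/null; sh f.sh
```

```text
axF 12.8 h mm -11.67 U -0.89 q [-1.2   0.33  1.69]
axF 20.3 h mm -11.86 U -0.82 q [-1.2   0.33  1.69]
```

```bash

python3 -m inch '[[0,0,0,-0.2,0,-2,0],[0,0,0,-0.6,0,-5,0],[0,0,0,-0.8,0,-7,0],[0,0,0,-1.2,0,-10,0],[0,0,0,-1.2,0,-10,0],[0,0,0,-1.2,0,-10,0],[0,0,0,-1.2,0,-10,0],[0,0,0,-1.2,0,-10,0]]'
python3 -m inch '[[0,0,0,-1,0,-10,0],[0,0,0,-1,0,-10,0],[0,0,0,-1,0,-10,0],[0,0,0,-1,0,-10,0],[0,0,0,0,0,0,0],[0,0,0,0,0,0,0],[0,0,0,0,0,0,0]]'
python3 -c "
from btn import *
im,d,s=grab('wrist','w6');W=cloud('wrist',d,s)
P,h,N,U,Y=btn(W,'w')
c=np.array([.6103,.241,.1067]); rad=np.hypot((P-c)@U,(P-c)@Y)
q=P[(rad<.014)]; print('btn h',np.median((q-c)@N)*1000, 'face', )
im,d,s=grab('side','s6');W=cloud('side',d,s)
P=W[np.isfinite(W).all(-1)]
q=P[(P[:,2]>.115)&(P[:,2]<.14)&(abs(P[:,0]-.54)<.035)&(abs(P[:,1]-.107)<.035)]; print('jar',len(q),(q.min(0)+q.max(0))/2,q[:,2].max())
print(bot.state()['contact_force'],bot.state()['clock'])
cv2.imwrite('pics/s6z.png',cv2.resize(im[130:350,50:350,::-1],None,fx=2.6,fy=2.6))
"
```

```text
clock: 21.15
position: [0.5366, 0.2485, 0.207]
tool_rot: [0.957, -0.046, 0.285, 0.013]
contact_force: [0.7, 0.4, -0.1]
width: -0.0003
clock: 21.73
position: [0.5118, 0.251, 0.238]
tool_rot: [0.957, -0.046, 0.285, 0.013]
contact_force: [-0.2, -0.3, 0.3]
width: 0.0001
w hist [(np.float64(-0.318), 5699), (np.float64(-0.316), 7860), (np.float64(-0.312), 1150), (np.float64(-0.31), 1233), (np.float64(-0.294), 1398), (np.float64(-0.292), 968)]
btn h 1.1022311159453981 faceTraceback (most recent call last):
  File "<string>", line 9, in <module>
    q=P[(P[:,2]>.115)&(P[:,2]<.14)&(abs(P[:,0]-.54)<.035)&(abs(P[:,1]-.107)<.035)]; print('jar',len(q),(q.min(0)+q.max(0))/2,q[:,2].max())
                                                                                                        ~~~~~^^^
    return umr_minimum(a, axis, None, out, keepdims, initial, where)
ValueError: zero-size array to reduction operation minimum which has no identity
```

View pics/w6.png

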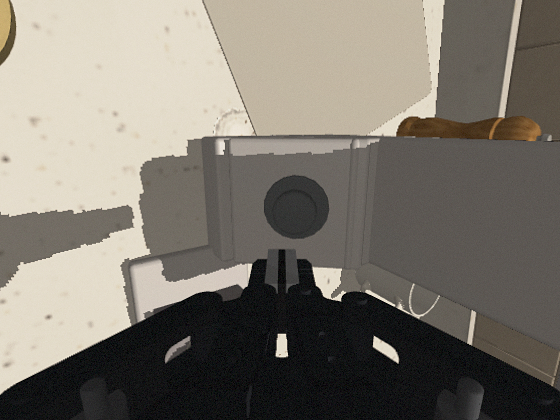

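```bash

python3 -m inch '[[0,0,0,0,0,-15,0],[0,0,0,0,0,-20,0],[0,0,0,0,0,-25,0],[0,0,0,0,0,-25,0],[0,0,0,0,0,-20,0],[0,0,0,0,0,-10,0],[0,0,0,0,0,0,0],[0,0,0,0,0,0,0]]'
python3 -c "
from btn import *
im,d,s=grab('side','s7');W=cloud('side',d,s)
cv2.imwrite('pics/s7z.png',cv2.resize(im[130:350,50:350,::-1],None,fx=2.6,fy=2.6))
im,d,s=grab('top','t7')
print(bot.state()['position'],bot.state()['contact_force'])
P=W[np.isfinite(W).all(-1)]
q=P[(P[:,2]>.115)&(P[:,2]<.14)&(abs(P[:,0]-.54)<.035)&(abs(P[:,1]-.107)<.035)]; print('jar',len(q),q.min(0),q.max(0))
"
```

```text
clock: 22.5
position: [0.4492, 0.257, 0.3341]
tool_rot: [0.957, -0.046, 0.286, 0.013]
contact_force: [-0.1, 0.1, -0.4]
width: -0.0001
[0.44917893 0.25660798 0.33313667] [ 0.93154822  0.38543087 -0.28958216]
jar 46 [0.51759296 0.09428655 0.11574012] [0.52406146 0.11943999 0.1320385 ]
```

View pics/s7z.png

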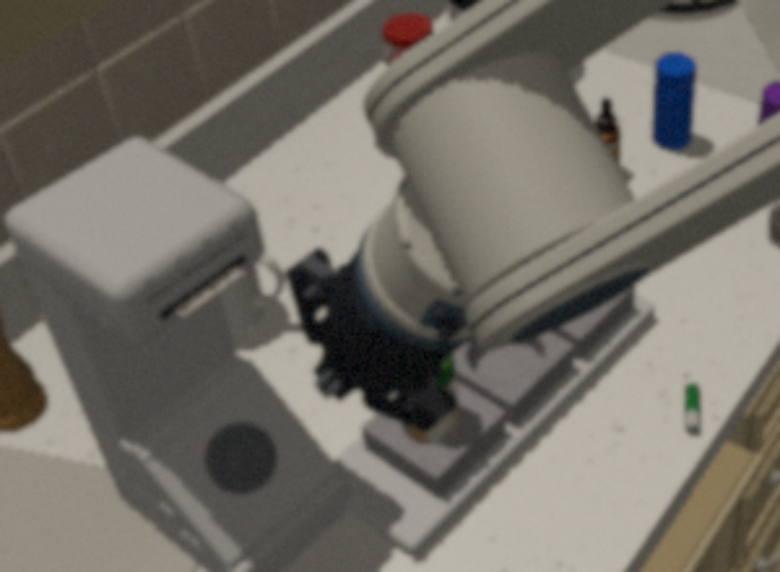

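```bash
python3 -m inch '[[0,0,0,0,0,0,0],[0,0,0,0,0,0,0],[0,0,0,0,0,0,0]]'; python3 -c "
from rig import bot
print(bot.job_done())"
```

```text
clock: 22.85
position: [0.4492, 0.2567, 0.3335]
tool_rot: [0.957, -0.046, 0.285, 0.014]
contact_force: [1.4, 0.2, 0.4]
width: -0.0
the job is handed in; nothing more can be done
None
```

I stood the spice jar in the 51 mm cup (the left one) and let go of it there. I then held the button at its halfway stop for over 1.5 s, pressed it fully down, and backed away. The job was handed in at 22.9 s. No verdict was given.

- **Jar:** after release the wrist camera put it within about 1 mm of the cup's axis. Its top read 0.130 m, against 0.131 m expected on the cup floor. In the last side view the arm partly hid the jar, but the visible part agreed (top about 0.132 m, same place).
- **Button:** I held it at about 7 N, below the roughly 9 N where the second stage begins. It bottomed out at 20 N after about 12 mm of travel. After release its top measured about 1.1 mm above my reference, against 0.9 mm before the press, so it is back up.
- **Tilt:** I pressed with the tool at 33° rather than 40°, because a wrist joint would have come up against its limit. The motion itself still followed the button's own axis.
- **Cameras:** the three cameras disagreed by 2 to 4 mm on the cup and button positions. I set the jar down using the wrist camera's view of jar and cup together, and found the stops by force.
- **Other objects:** I felt no unexpected contact, but I did not measure the salt shaker or dropper bottle again at the end. The dropper was still standing in the last side view. The salt shaker was last seen standing in the top view taken while I carried the jar.

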